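Slide a porcelain tea tube home in its museum mount

TASK

Take the bamboo-clad porcelain tea tube off its foam rest, lay it softly in the open part of the mount's V-groove, in front of the clear cover, and let go of it. Then push it gently by its rear end along the groove, under the cover, until the red plunger of the end stop is fully in, and seat it there with a light steady push of about 8 N for half a second, never hard: porcelain chips. Leave it lying home and do not disturb the cups or the vase.

Things in the scene. Friction and masses are not known exactly. Their poses are not given: they have to be found in the camera images.
- tube_center (a point): Centre of the tea tube (body tube): a rigid cylinder 36 mm in diameter, 120 mm long, 0.2 to 0.4 kg, woven bamboo with white porcelain bands at its flat ends, both ends alike. Its x axis is the tube's long axis. It starts lying on the foam rest, axis 28 mm above the table.
- rest: Black foam rest, fixed, that the tube starts on: a slab 10 mm high, 150 mm along the tube (its x) and 100 mm across; origin under its centre. Two ribs, 5 mm high, keep the tube from rolling; they do not stand out beyond the tube's sides, so fingers can go down on both sides of it to just above the slab.
- groove (a point): Point on the line on which the tube's axis lies when the tube rests in the V-groove, 62 mm above the table. x points along the groove to the end stop, z up. The groove is a narrow 90-degree aluminium rail from x = -150 to +115 mm; its edges are 10 mm below the tube's axis; it is 36 mm wide at most, as wide as the tube, so fingers gripping the tube can straddle it.
- mount: The fixed mount; origin 62 mm below the groove point, same axes. A dark green base plate, 10 mm thick (x -160 to +140 mm, 110 mm wide), carries the rail, the cover, and at x = +115 mm a dark steel end block with a brass screw that points to -x and carries the red plunger at the tube's axis height.
- cover_edge (a point): Middle of the front edge (brass strip) of the clear acrylic cover over the groove, 91 mm above the table (the cover's top), at x = -8 mm of the groove point. The cover runs from there to x = +75 mm; inside, it is 79 mm wide and leaves 6 mm above the tube. The open part of the groove is x = -150 to -8 mm.
- plunger (a joint): How far the red plunger (22 mm across) is pressed in: 0 = out, 0.006 m = fully in, a hard stop. Its spring (0.2 to 0.45 N) is weaker than the tube's friction in the groove (1 to 5 N). Its screw is set to an unmeasured length: the face, when out, is at x = +50 to +95 mm of the groove point, so home (tube centre at x = -4 to +41 mm) must be felt for.
- cup_a: White porcelain cup with a bamboo sleeve, 62 mm in diameter, 60 mm high, standing on the table; origin at the centre of its underside. To be left alone.
- cup_b: A second cup like the first. To be left alone.
- vase: Slim bamboo-coloured vase, 72 mm in diameter at the shoulder, 175 mm high; origin at the centre of its underside. To be left alone.
Things that resemble listed ones, but are neither listed nor needed, are in the scene too. What is shaped like the part that bears tube_center but blue is not meant.

How it is judged:
By the outcome, as a careful person would: the job done as asked, in the order asked, and still so for the second after the job is handed in, with the robot touching nothing.
It also fails if it takes over 72 s, if anything falls off the work surface, if the arm or the gripper's body presses on something with over 40 N, if the wrist force passes 120 N, or if a joint passes its speed limit or range.

ROBOT

A 7-joint arm with a two-finger parallel gripper is mounted at the origin on the work surface. World frame = base frame: x ahead of the robot, y to its left, z up, the work surface at z = 0. Lengths are in m, angles in rad, forces in N, time in s.
With the tool pointing down it reaches from about 0.425 to 0.825 m from the base axis. Payload 3.6 kg.
Tool frame: the origin (TCP) lies at the very end of the fingers, on their centre line; the grasp point (between the pads) lies 19 mm behind it; x points along the fingers, y is the direction in which the jaws open and shut, and the axes are right-handed (so a half turn about x gives the same grasp; the last joint's range is limited). The gripper opens to 85 mm and grips with 20 to 120 N. Pads are 22 mm wide; open, the fingers measure 114 mm over their backs; the gripper's body (76 mm by 85 mm) begins 54 mm behind the grasp point. The pads swing forward as they close: fully open they stand 13 mm farther back than shut.
Start: joints at [-1.198, 0.615, -0.013, 1.423, 0.008, 1.103, -0.04], TCP at [0.253, 0.599, 0.231] pointing down, gripper open.
Joint ranges: [-3.12, 3.12], [-0.3, 2.06], [-1.34, 1.32], [0.26, 2.42], [-1.36, 4.5], [0.01, 1.98], [-2.84, 2.84]. Speed limits (rad/s): [2.79, 2.79, 3.14, 3.14, 3.14, 3.14, 3.14].

INTERFACE

Orientations are given as a unit quaternion [w, x, y, z].
In Python, from cell import r gives the robot as it stands.
- The arm moves only by the tool carry_out, never from a script. Its arguments are lists of equal length, an entry for each row: "delta_pos": the shift along the tool's x, y, z in m, a list of three; "rotation": the turn, a rotation vector about the tool's x, y, z in rad, a list of three; "claw": the opening, from -1 (shut) to 1 (fully open). A call has 1 to 5 rows; each row shifts and turns the pose as measured when the row begins, along the tool's axes as they then stand; what a row does not reach is not made up. A row lasts 1/10 s, in which the tool goes at most 50 mm and 8.59 degrees, less where a joint would pass 70% of its speed; a pose out of reach is approached as far as the arm can. A call is refused whole if a number of a shift passes 0.05 or a number of a turn 0.15, either way. A call with a gripper value outside its range is refused whole. The fingers move at their own pace and stop on an object; the grip force is fixed at half the most. Time passes only in rows, so rows that do not move let the fingers close. It gives the time, the measured TCP pose, the force and the opening at its end, in the units of the state.
- r.get_obs(): the state, without advancing time (a new reading comes with each control period).
- r.camera(name): name is "scene" or "top" or "wrist"; returns a dict with "frame" (480x640x3 uint8, red, green, blue), "camera_matrix" (3x3 intrinsics, pixels), "rvec" (rotation vector, rad) and "tvec" (3), from world to camera coordinates, as OpenCV has them. Camera axes: x right, y down, z forward; pixel columns grow to the right and rows downward; lengths in m; the calibration is good to about 2 mm. A picture is of the moment at which its call begins. There is no depth.
- r.sign_off(): hands the job in, once; it reports no verdict.
Trained networks look in a picture, given as the dict that the camera call returned (one of the last four; its "shot" number tells which), for a name from the list of things; names that differ only in an ending like _2 or _b are one class to them, and where a whole thing is asked for, a point or a joint stands for the part that bears it (a point fixed in the world has none). Each returns a list of dicts, best first, with "confidence" (0 to 1); they miss things now and then, are a little off and sometimes report something else, mostly with a low value. They report only what shows in the picture. A call takes as long as a camera call. They do not tell look-alikes from the thing itself.
- r.cut_out(target, picture): "pixels" (480x640 bool, what is visible of it) and "box" ([left, top, right, bottom] in pixels, round what is visible of it).
- r.pinpoint(target, picture): "pixel" ([column, row] in pixels: a listed point, or the origin of a listed thing).
The state is a dict: "clock": time; "qpos": joint angles; "joint_velocities": joint speeds; "tau": joint torques, N m; "tcp_pos": TCP position; "ee_rot": TCP orientation; "wrist_force": force on the tool from outside, world axes, zero at the start; "wrist_torque": the same for the moment, N m; "opening": finger opening in m.
Only numpy, scipy, OpenCV 4.12 (cv2) and the standard library are available. Lean on these libraries where they do the work, as an engineer would, in place of code of your own. Each camera call takes 0.05 s, during which the arm holds its last target. There are 200 camera calls.

## Working session

There is one attempt and no reset: what is moved stays moved. The work goes in short steps, Python scripts to look and compute and a tool call to move; the robot and the scene stay as the last step left them, time stands still between calls to the robot, and variables do not carry over. Pictures are saved under pics/ and viewed, about 8 in all and at most 12, crops included, and the job is handed in when it is done.

Besides the shell and the picture viewer there is one more tool, called after "Request:" as name(argument=value, ...) on one line, values as JSON. carry_out: Moves the arm, as the interface text tells. Its arguments: {"type":"object","properties":{"delta_pos":{"type":"array"},"rotation":{"type":"array"},"claw":{"type":"array"}},"required":["delta_pos","rotation","claw"]}

```bash
mkdir -p pics; ls; cat > h.py <<'E'
import numpy as np, cv2
from cell import r
from scipy.spatial.transform import Rotation as R
def P(c):
    Rm=cv2.Rodrigues(np.array(c["rvec"],float))[0]; return Rm,np.array(c["tvec"],float).ravel(),np.array(c["camera_matrix"],float)
def ray(c,px,z):
    Rm,t,K=P(c); d=Rm.T@np.linalg.inv(K)@np.array([px[0],px[1],1.]); o=-Rm.T@t
    return o+d*(z-o[2])/d[2]
def proj(c,X):
    return cv2.projectPoints(np.array(X,float).reshape(-1,3),np.array(c["rvec"],float),np.array(c["tvec"],float),np.array(c["camera_matrix"],float),None)[0].reshape(-1,2)
def save(c,n,s=None,k=1):
    f=c["frame"][:,:,::-1]
    if s: f=f[s[1]:s[3],s[0]:s[2]]
    cv2.imwrite("pics/"+n,cv2.resize(f,None,fx=k,fy=k,interpolation=cv2.INTER_CUBIC))
E
python3 - <<'E'
from h import *
np.set_printoptions(precision=4,suppress=True)
fr=[]
for n in("scene","top"):
    c=r.camera(n); save(c,n+".png"); fr.append(c["frame"])
    Rm,t,K=P(c);print(n,-Rm.T@t,K[0,0])
    for k,z in(("tube_center",.028),("groove",.062),("cover_edge",.091),("rest",0),("mount",0),("cup_a",0),("vase",0),("plunger",.062)):
        try:
            for q in r.pinpoint(k,c): print(k,round(q["confidence"],2),np.round(q["pixel"]),ray(c,q["pixel"],z))
        except Exception as e: print(k,e)
o=r.get_obs();print(o)
E
```

```text
pics
scene [1.0737 0.8383 1.0467] 613.9291384763806
tube_center 0.98 [357. 227.] [ 0.4176 -0.0491  0.028 ]
tube_center 0.96 [266. 157.] [ 0.4648 -0.4251  0.028 ]
tube_center 0.94 [199. 181.] [ 0.6674 -0.4284  0.028 ]
tube_center 0.88 [350. 178.] [ 0.3213 -0.2175  0.028 ]
tube_center 0.85 [282. 193.] [ 0.5045 -0.2638  0.028 ]
groove 0.7 [369. 312.] [0.5664 0.2047 0.062 ]
groove 0.29 [368. 327.] [0.5897 0.2347 0.062 ]
cover_edge 0.6 [366. 296.] [0.5615 0.1869 0.091 ]
rest 0.84 [286. 199.] [ 0.4935 -0.2678  0.    ]
mount 0.85 [368. 331.] [0.5644 0.2054 0.    ]
cup_a 0.79 [208. 240.] [ 0.7325 -0.2371  0.    ]
cup_a 0.77 [227. 277.] [ 0.7484 -0.099   0.    ]
vase 0.62 [260. 337.] [0.765  0.0948 0.    ]
plunger it knows: cover_edge, cup, groove, mount, rest, tube_center, vase
top [ 0.3977 -0.0747  1.2777] 603.3787461133495
tube_center 0.98 [401. 370.] [ 0.3168 -0.2153  0.028 ]
tube_center 0.93 [324. 322.] [ 0.415  -0.0609  0.028 ]
tube_center 0.88 [501. 197.] [ 0.6713 -0.438   0.028 ]
tube_center 0.79 [514. 300.] [ 0.4547 -0.452   0.028 ]
tube_center 0.77 [428. 276.] [ 0.5058 -0.2769  0.02
[... 277 characters left out ...]
 -0.0976  0.    ]
cup_a 0.58 [402. 171.] [ 0.7381 -0.2344 -0.    ]
cup_a 0.57 [341. 168.] [ 0.7476 -0.1039  0.    ]
plunger it knows: cover_edge, cup, groove, mount, rest, tube_center, vase
{'clock': 0.8, 'qpos': array([-1.1975,  0.6148, -0.0126,  1.4234,  0.0081,  1.1034, -0.0404]), 'joint_velocities': array([ 0.0004,  0.0015,  0.0001, -0.0002,  0.0008,  0.001 , -0.0001]), 'tau': array([  0.0002, -46.9043,   0.2596, -17.1329,   0.0102,   0.0017,
         0.    ]), 'tcp_pos': array([0.2529, 0.5988, 0.2313]), 'ee_rot': array([ 0.693 ,  0.1404,  0.6931, -0.1404]), 'wrist_force': array([0.5294, 0.6283, 0.3758]), 'wrist_torque': array([ 0.0396,  0.0367, -0.0229]), 'opening': 0.08542363180572979}
```

View pics/top.png

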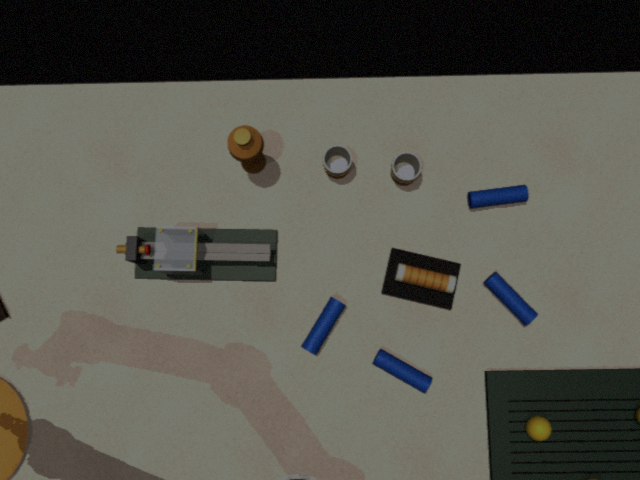

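View pics/scene.png

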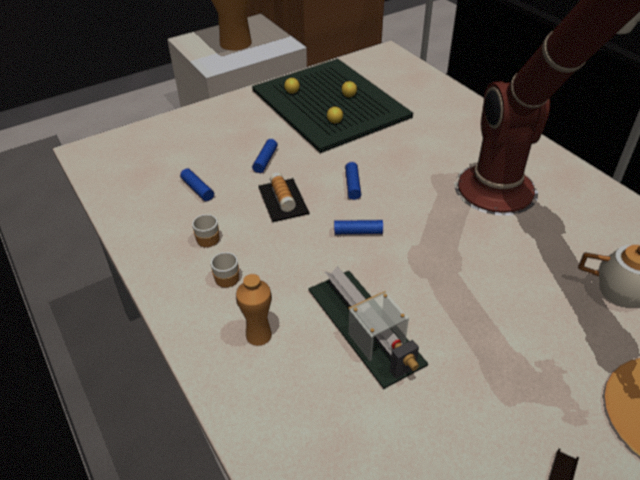

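```bash
python3 - <<'E'
from h import *
np.set_printoptions(precision=4,suppress=True)
c=r.camera("top");s=r.camera("scene")
# tube
for cam in(c,s):
    for m in r.cut_out("tube_center",cam):
        b=m["box"];ys,xs=np.where(m["pixels"]); col=cam["frame"][m["pixels"]].mean(0)
        if col[2]>col[0]: continue
        pts=np.array([ray(cam,p,.035) for p in zip(xs,ys)])[:,:2]
        print("tube",m["confidence"],b,col,cv2.minAreaRect((pts*1000).astype(np.float32)),pts.mean(0))
    # plates by colour: green dark
    for nm in("rest","mount"):
        for m in r.cut_out(nm,cam)[:2]:
            ys,xs=np.where(m["pixels"]);z=.01
            pts=np.array([ray(cam,p,z) for p in zip(xs,ys)])[:,:2]
            rect=cv2.minAreaRect((pts*1000).astype(np.float32))
            print(nm,m["confidence"],m["box"],rect)
            if nm=="mount":
                f=cam["frame"].astype(int);g=m["pixels"]&(f[:,:,1]>f[:,:,0]+4)&(f.sum(2)<200)
                ys,xs=np.where(g);pts=np.array([ray(cam,p,z) for p in zip(xs,ys)])[:,:2]
                print(" green",len(xs),cv2.minAreaRect((pts*1000).astype(np.float32)))
a=cv2.resize(c["frame"][205:305,105:295],None,fx=4,fy=4,interpolation=3)
b=cv2.resize(c["frame"][235:320,370:530],None,fx=4,fy=4,interpolation=3)
im=np.zeros((600,760,3),np.uint8)
im=np.zeros((740,760,3),np.uint8);im[:400,:760]=a;im[400:740,:640]=b
cv2.imwrite("pics/crop1.png",cv2.resize(im[:,:,::-1],None,fx=.8,fy=.8))
E
```

```text
tube 0.9 [396.9, 262.3, 455.3, 290.3] [101.2017  78.2323  48.696 ] ((502.30218505859375, -269.61700439453125), (123.57124328613281, 36.81512451171875), 75.68599700927734) [ 0.5022 -0.2697]
rest 0.78 [382.3, 247.6, 460.0, 311.2] ((502.859375, -264.64312744140625), (150.53578186035156, 103.02603912353516), 75.9480972290039)
mount 0.69 [115.5, 228.6, 276.0, 278.7] ((565.2598876953125, 209.896240234375), (341.450927734375, 116.18118286132812), 87.98078918457031)
 green 2419 ((563.9751586914062, 190.9337921142578), (302.9529113769531, 108.31484985351562), 88.11024475097656)
tube 0.93 [270.4, 172.6, 296.5, 211.8] [138.3661 110.5282  81.7632] ((505.06744384765625, -267.1856689453125), (165.90760803222656, 38.626197814941406), 76.05654907226562) [ 0.5059 -0.2647]
rest 0.85 [255.7, 176.7, 308.9, 221.5] ((505.33447265625, -263.3909606933594), (159.4448699951172, 101.35882568359375), 75.58333587646484)
mount 0.85 [312.1, 265.8, 426.2, 388.0] ((547.60595703125, 180.54415893554688), (327.5332946777344, 151.02268981933594), 87.97114562988281)
 green 1963 ((565.7864379882812, 192.34344482421875), (296.5482482910156, 106.67279052734375), 87.91816711425781)
```

View pics/crop1.png

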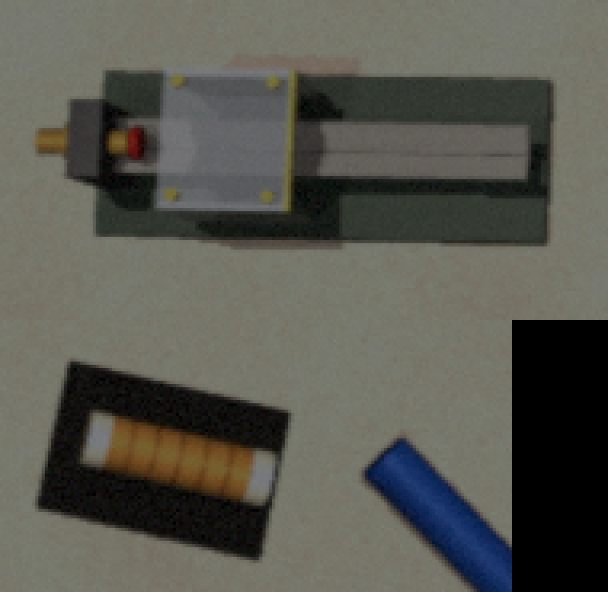

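The bamboo tube with white ends, at top-image px (428,277) on the black slab, fits the description. The four others, at (401,370), (324,322), (501,197) and (514,300), are blue decoys. The crop confirms this. The mount spans px (136–277, 229–282), and its plunger end points to the image left, which is +y.

```bash
cat >> h.py <<'E'
def tool(jaw):  # tool down, jaw direction deg in world xy
    y=np.array([np.cos(np.radians(jaw)),np.sin(np.radians(jaw)),0]);x=np.array([0,0,-1.]);return np.column_stack([x,y,np.cross(x,y)])
def pose():
    o=r.get_obs();q=o["ee_rot"];return o,np.array(o["tcp_pos"]),R.from_quat([q[1],q[2],q[3],q[0]]).as_matrix()
def plan(p,M,pts,jaw,step=.045,rs=.14):
    T=tool(jaw)
    if (T.T@M)[1,1]<0: T=tool(jaw+180)
    for t in pts:
        t=np.array(t,float);n0=0
        while np.linalg.norm(t-p)>1e-4 or n0==0:
            d=t-p;rv=R.from_matrix(M.T@T).as_rotvec()
            n=int(max(np.ceil(abs(d).max()/step-.01),np.ceil(abs(rv).max()/rs-.01),1))
            print(n,np.round(M.T@d/n,4).tolist(),np.round(rv/n,3).tolist())
            p=p+d/n;M=M@R.from_rotvec(rv/n).as_matrix();n0+=1
E
python3 - <<'E'
from h import *
np.set_printoptions(precision=3,suppress=True)
o,p,M=pose();print(M)
plan(p,M,[(.50,.10,.25),(.503,-.20,.25)],-14.3)
E
```

```text
[[-0.     0.389  0.921]
 [ 0.     0.921 -0.389]
 [-1.    -0.    -0.   ]]
12 [-0.0016, -0.0303, 0.0351] [0.118, -0.0, 0.0]
11 [-0.0016, -0.0259, 0.0385] [0.118, -0.0, 0.0]
10 [-0.0016, -0.0212, 0.0413] [0.118, -0.0, 0.0]
9 [-0.0016, -0.0162, 0.0435] [0.118, -0.0, 0.0]
8 [-0.0016, -0.0109, 0.0451] [0.118, -0.0, 0.0]
7 [-0.0016, -0.0055, 0.0461] [0.118, -0.0, 0.0]
6 [-0.0016, -0.0, 0.0464] [0.118, -0.0, 0.0]
5 [-0.0016, 0.0054, 0.0461] [0.118, -0.0, 0.0]
4 [-0.0016, 0.0108, 0.0451] [0.118, -0.0, 0.0]
3 [-0.0016, 0.0161, 0.0435] [0.118, -0.0, 0.0]
2 [-0.0016, 0.0211, 0.0413] [0.118, -0.0, 0.0]
1 [-0.0016, 0.0258, 0.0385] [0.118, -0.0, 0.0]
7 [-0.0, 0.011, 0.0414] [0.0, -0.0, -0.0]
6 [-0.0, 0.011, 0.0414] [0.0, -0.0, -0.0]
5 [-0.0, 0.011, 0.0414] [0.0, -0.0, -0.0]
4 [-0.0, 0.011, 0.0414] [0.0, -0.0, -0.0]
3 [-0.0, 0.011, 0.0414] [0.0, -0.0, -0.0]
2 [-0.0, 0.011, 0.0414] [0.0, -0.0, -0.0]
1 [-0.0, 0.011, 0.0414] [0.0, -0.0, -0.0]
```

Request:
carry_out(delta_pos=[[-0.002,-0.03,0.035],[-0.002,-0.026,0.0385],[-0.002,-0.021,0.041],[-0.002,-0.016,0.0435],[-0.002,-0.011,0.045]], rotation=[[0.118,0,0],[0.118,0,0],[0.118,0,0],[0.118,0,0],[0.118,0,0]], claw=[1,1,1,1,1])

```text
clock: 1.7
tcp_pos: [0.3519, 0.3929, 0.2391]
ee_rot: [0.619, 0.339, 0.624, -0.336]
wrist_force: [1.1, 0.3, 0.2]
opening: 0.0856
```

Request:
carry_out(delta_pos=[[-0.002,-0.006,0.046],[-0.002,0,0.046],[-0.002,0.005,0.046],[-0.002,0.011,0.045],[-0.002,0.016,0.0435]], rotation=[[0.118,0,0],[0.118,0,0],[0.118,0,0],[0.118,0,0],[0.118,0,0]], claw=[1,1,1,1,1])

```text
clock: 2.2
tcp_pos: [0.4546, 0.1758, 0.2495]
ee_rot: [0.487, 0.512, 0.493, -0.507]
wrist_force: [1.1, 0.6, 0.5]
opening: 0.0859
```

```bash
python3 - <<'E'
from h import *
o,p,M=pose();print(o["clock"],p,o["wrist_force"])
plan(p,M,[(.503,-.22,.22)],-14.3)
E
```

```text
2.2 [0.45463294 0.17579801 0.2495025 ] [1.112213   0.64786703 0.4707722 ]
9 [0.0028, 0.0071, 0.0438] [0.023, -0.001, 0.0]
8 [0.0028, 0.0081, 0.0436] [0.023, -0.001, 0.0]
7 [0.0029, 0.0091, 0.0434] [0.023, -0.001, 0.0]
6 [0.003, 0.0101, 0.0432] [0.023, -0.001, 0.0]
5 [0.003, 0.0111, 0.0429] [0.023, -0.001, 0.0]
4 [0.0031, 0.0121, 0.0426] [0.023, -0.001, 0.0]
3 [0.0031, 0.0131, 0.0423] [0.023, -0.001, 0.0]
2 [0.0032, 0.0141, 0.042] [0.023, -0.001, 0.0]
1 [0.0032, 0.0151, 0.0417] [0.023, -0.001, 0.0]
```

Request:
carry_out(delta_pos=[[0.003,0.007,0.044],[0.003,0.008,0.0435],[0.003,0.009,0.0435],[0.003,0.01,0.043],[0.003,0.011,0.043]], rotation=[[0.024,0,0],[0.024,0,0],[0.024,0,0],[0.024,0,0],[0.024,0,0]], claw=[1,1,1,1,1])

```text
clock: 2.7
tcp_pos: [0.4842, -0.0527, 0.2342]
ee_rot: [0.456, 0.545, 0.458, -0.534]
wrist_force: [0.5, 0.0, 0.3]
opening: 0.0855
```

Request:
carry_out(delta_pos=[[0.003,0.012,0.0425],[0.003,0.013,0.042],[0.003,0.014,0.042],[0.003,0.015,0.042],[0,0,0]], rotation=[[0.024,0,0],[0.024,0,0],[0.024,0,0],[0.024,0,0],[0,0,0]], claw=[1,1,1,1,1])

```text
clock: 3.2
tcp_pos: [0.503, -0.2436, 0.221]
ee_rot: [0.428, 0.569, 0.426, -0.558]
wrist_force: [-0.4, 0.3, 0.2]
opening: 0.0853
```

```bash
python3 - <<'E'
from h import *
np.set_printoptions(precision=4,suppress=True)
o,p,M=pose();print(o["clock"],p,o["wrist_force"])
c=r.camera("wrist");save(c,"w1.png")
Rm,t,K=P(c);print(-Rm.T@t,Rm[2])
for q in r.pinpoint("tube_center",c)[:3]: print("pin",q["confidence"],q["pixel"],ray(c,q["pixel"],.028))
for m in r.cut_out("tube_center",c)[:3]:
    ys,xs=np.where(m["pixels"]); col=c["frame"][m["pixels"]].mean(0)
    pts=np.array([ray(c,q,.03) for q in zip(xs,ys)])[:,:2]
    print("tube",m["confidence"],m["box"],col,cv2.minAreaRect((pts*1000).astype(np.float32)))
plan(p,M,[(.503,-.269,.12)],-14.3)
E
```

```text
3.2 [ 0.503  -0.2436  0.221 ] [-0.4453  0.2608  0.1946]
[ 0.5231 -0.1632  0.3655] [-0.0735 -0.3058 -0.9492]
pin 0.87 [326.0, 415.6] [ 0.4585 -0.4405  0.028 ]
pin 0.8 [87.6, 239.3] [ 0.3173 -0.2166  0.028 ]
pin 0.67 [548.0, 347.9] [ 0.6715 -0.4251  0.028 ]
tube 0.8 [33.0, 0.3, 207.0, 53.4] [27.527  50.2181 94.9767] ((410.15338134765625, -78.8604736328125), (31.6322021484375, 117.66886901855469), 74.45675659179688)
tube 0.61 [280.0, 354.2, 375.4, 472.3] [ 28.8727  55.1139 106.8476] ((457.5180358886719, -439.642333984375), (140.27001953125, 39.861602783203125), 42.37005615234375)
tube 0.59 [513.2, 280.8, 578.9, 413.8] [ 28.3136  52.8182 100.9538] ((669.7222290039062, -427.2558898925781), (37.7977180480957, 145.57073974609375), 6.393640995025635)
3 [0.0336, 0.0019, 0.0085] [-0.008, -0.003, -0.004]
2 [0.0336, 0.0019, 0.0084] [-0.008, -0.003, -0.004]
1 [0.0337, 0.002, 0.0083] [-0.008, -0.003, -0.004]
```

View pics/w1.png

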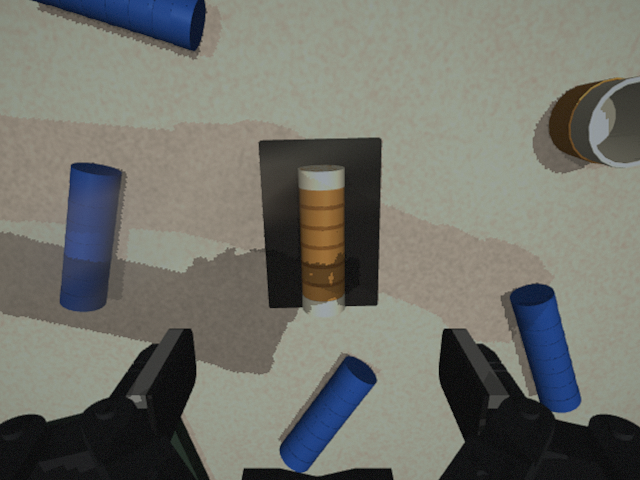

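```bash
python3 - <<'E'
from h import *
np.set_printoptions(precision=4,suppress=True)
c=r.camera("wrist");f=c["frame"].astype(int)
sub=f[150:330,255:390]
pts=[]
for row in range(195,262,6):
    xs=[x for x in range(285,365) if f[row,x,0]>f[row,x,2]+25]
    m=(min(xs)+max(xs))/2;pts.append(ray(c,(m,row),.028)[:2])
pts=np.array(pts);v=cv2.fitLine((pts*1000).astype(np.float32),cv2.DIST_L2,0,.01,.01).ravel();print(v,np.degrees(np.arctan2(v[1],v[0])))
print("edge lum",[int(f[x,310:335].sum(1).mean()*25/25) for x in range(158,176,2)],[int(f[x,312:338].sum(1).mean()) for x in range(296,326,2)])
for px,z in(((321,167),.046),((321,176),.046),((324,305),.046),((324,316),.028),((324,298),.046)):print(px,ray(c,px,z))
cs=r.camera("top");L=proj(cs,[(.503,-.269,.028)]);print(L)
E
```

```text
Traceback (most recent call last):
ValueError: min() iterable argument is empty
```

```bash
python3 - <<'E'
from h import *
np.set_printoptions(precision=4,suppress=True)
c=r.camera("wrist");f=c["frame"].astype(int)
pts=[]
for row in range(192,296,2):
    xs=[x for x in range(285,365) if f[row,x,0]>f[row,x,2]+12]
    if len(xs)<36: continue
    pts.append(ray(c,((min(xs)+max(xs))/2,row),.028)[:2])
pts=np.array(pts);print(len(pts));v=cv2.fitLine((pts*1000).astype(np.float32),cv2.DIST_L2,0,.01,.01).ravel();print(v,np.degrees(np.arctan2(v[1],v[0])))
print([(x,int(f[x,312:333].sum(1).mean())) for x in list(range(158,194,2))+list(range(284,326,2))])
for px,z in(((321,167),.046),((321,176),.046),((324,305),.046),((324,316),.028),((324,298),.046)):print(px,ray(c,px,z))
E
```

```text
45
[   0.2506    0.9681  502.5947 -266.8992] 75.48911
[(158, 171), (160, 167), (162, 164), (164, 161), (166, 157), (168, 152), (170, 148), (172, 143), (174, 138), (176, 132), (178, 128), (180, 181), (182, 200), (184, 210), (186, 193), (188, 466), (190, 468), (192, 464), (284, 205), (286, 197), (288, 183), (290, 183), (292, 185), (294, 183), (296, 193), (298, 155), (300, 172), (302, 249), (304, 246), (306, 284), (308, 323), (310, 321), (312, 322), (314, 333), (316, 476), (318, 471), (320, 471), (322, 470), (324, 471)]
(321, 167) [ 0.5188 -0.1974  0.046 ]
(321, 176) [ 0.5171 -0.2038  0.046 ]
(324, 305) [ 0.4925 -0.3067  0.046 ]
(324, 316) [ 0.4881 -0.3256  0.028 ]
(324, 298) [ 0.4941 -0.3006  0.046 ]
```

```bash
python3 - <<'E'
from h import *
o,p,M=pose();print(o["clock"],p,o["joint_velocities"])
c=r.camera("wrist");f=c["frame"].astype(int)
g=cv2.imread("pics/w1.png")[:,:,::-1].astype(int)
for row in range(150,330,8):print(row,f[row,322],g[row,322])
Rm,t,K=P(c);print(-Rm.T@t,abs(f-g).mean())
E
```

```text
3.45 [ 0.50508936 -0.23300273  0.22079029] [-0.01222077 -0.00534996  0.00178007  0.00189641  0.0016361  -0.00235359
  0.00127829]
150 [149 152 137] [59 58 53]
158 [59 60 54] [56 54 49]
166 [54 52 48] [89 87 77]
174 [49 47 42] [151 158 163]
182 [78 63 42] [154 159 165]
190 [154 161 167] [153 136 114]
198 [151 157 148] [149 106  55]
206 [151 138 113] [124  87  47]
214 [148 105  56] [152 110  58]
222 [120  83  40] [152 110  57]
230 [148 107  54] [108  74  38]
238 [148 105  54] [153 111  57]
246 [140  99  51] [135  96  48]
254 [149 106  56] [153 109  57]
262 [119  80  37] [155 112  58]
270 [91 65 35] [93 68 39]
278 [91 64 34] [90 65 34]
286 [89 61 30] [73 47 25]
294 [90 66 35] [110  78  40]
302 [104  74  39] [118 115  98]
310 [151 115  58] [154 161 164]
318 [153 160 163] [154 160 144]
326 [153 159 162] [154 162 150]
[ 0.52402377 -0.15348159  0.36593733] 9.557567274305555
```

```bash
python3 - <<'E'
from h import *
o,p,M=pose()
plan(p,M,[(.502,-.269,.08)],-14.5)
E
```

```text
4 [0.0351, 0.0012, 0.0096] [-0.001, -0.005, -0.003]
3 [0.0351, 0.0013, 0.0094] [-0.001, -0.005, -0.003]
2 [0.0351, 0.0013, 0.0092] [-0.001, -0.005, -0.003]
1 [0.0352, 0.0014, 0.0091] [-0.001, -0.005, -0.003]
```

Request:
carry_out(delta_pos=[[0.035,0.001,0.01],[0.035,0.001,0.01],[0.035,0.001,0.009],[0.025,0.001,0.006],[0,0,0]], rotation=[[0,-0.005,-0.003],[0,-0.005,-0.003],[0,-0.005,-0.003],[0,-0.005,-0.003],[0,0,0]], claw=[1,1,1,1,1])

```text
clock: 4.0
tcp_pos: [0.5075, -0.2592, 0.0898]
ee_rot: [0.437, 0.559, 0.434, -0.555]
wrist_force: [-0.9, 0.8, -0.1]
opening: 0.0854
```

Request:
carry_out(delta_pos=[[0,0,0],[0,0,0]], rotation=[[0,0,0],[0,0,0]], claw=[1,1])

```text
clock: 4.2
tcp_pos: [0.509, -0.2572, 0.0914]
ee_rot: [0.439, 0.558, 0.435, -0.554]
wrist_force: [0.2, 0.1, 0.9]
opening: 0.0852
```

```bash
python3 - <<'E'
from h import *
o,p,M=pose();print(p,M)
plan(p,M,[(.502,-.269,.016)],-14.5,.02)
E
```

```text
[ 0.50902397 -0.25721108  0.09138635] [[ 8.64002789e-03  9.71575545e-01 -2.36571998e-01]
 [ 3.88947927e-04 -2.36584076e-01 -9.71610943e-01]
 [-9.99962599e-01  8.30273146e-03 -2.42198531e-03]]
4 [0.0188, -0.0012, 0.0033] [0.004, -0.001, -0.002]
3 [0.0188, -0.0011, 0.0033] [0.004, -0.001, -0.002]
2 [0.0188, -0.0011, 0.0033] [0.004, -0.001, -0.002]
1 [0.0188, -0.001, 0.0033] [0.004, -0.001, -0.002]
```

Request:
carry_out(delta_pos=[[0.018,-0.002,0.006],[0.018,-0.0015,0.005],[0.016,-0.001,0.003],[0.012,0,0],[0,0,0]], rotation=[[0.005,0,-0.002],[0.005,0,-0.002],[0.005,0,-0.002],[0,0,-0.002],[0,0,0]], claw=[1,1,1,1,1])

```text
clock: 4.7
tcp_pos: [0.5095, -0.2695, 0.0347]
ee_rot: [0.439, 0.562, 0.429, -0.554]
wrist_force: [0.7, 1.1, 0.5]
opening: 0.0855
```

Request:
carry_out(delta_pos=[[0,0,0]], rotation=[[0,0,0]], claw=[1])

```text
clock: 4.8
tcp_pos: [0.5104, -0.2695, 0.0357]
ee_rot: [0.44, 0.563, 0.429, -0.553]
wrist_force: [1.1, -0.4, 0.5]
opening: 0.0856
```

```bash
python3 - <<'E'
from h import *
o,p,M=pose();print(p,o["wrist_force"])
plan(p,M,[(.502,-.269,.014)],-14.5,.02)
E
```

```text
[ 0.51042739 -0.26949459  0.03569142] [ 1.09907053 -0.3800055   0.54459391]
2 [0.0108, -0.0044, 0.0008] [0.003, -0.001, -0.01]
1 [0.0108, -0.0043, 0.0008] [0.003, -0.001, -0.01]
```

Request:
carry_out(delta_pos=[[0.012,-0.006,0.001],[0.01,-0.005,0.001],[0.004,-0.002,0]], rotation=[[0.003,0,-0.01],[0.003,0,-0.01],[0,0,-0.003]], claw=[1,1,1])

```text
clock: 5.1
tcp_pos: [0.4989, -0.2684, 0.0103]
ee_rot: [0.433, 0.559, 0.433, -0.559]
wrist_force: [-0.1, 0.1, 0.1]
opening: 0.0852
```

```bash
python3 - <<'E'
from h import *
o,p,M=pose();print(p,o["wrist_force"])
plan(p,M,[(.502,-.269,.014)],-14.5,.02)
E
```

```text
[ 0.49890366 -0.26838463  0.01027751] [-0.1142037   0.09233695  0.13527072]
1 [-0.0037, 0.0032, -0.0002] [0.001, -0.0, -0.001]
```

Request:
carry_out(delta_pos=[[-0.004,0.003,0],[0,0,0]], rotation=[[0,0,0],[0,0,0]], claw=[1,1])

```text
clock: 5.3
tcp_pos: [0.5011, -0.2689, 0.0134]
ee_rot: [-0.433, -0.559, -0.434, 0.559]
wrist_force: [-0.5, -0.4, -0.0]
opening: 0.0852
```

```bash
python3 - <<'E'
from h import *
o,p,M=pose();print(p,o["wrist_force"])
plan(p,M,[(.502,-.269,.014)],-14.5,.02)
E
```

```text
[ 0.50105365 -0.26888974  0.01344309] [-0.51335775 -0.44664476 -0.03269201]
1 [-0.0006, 0.0009, -0.0001] [0.001, -0.001, 0.001]
```

Request:
carry_out(delta_pos=[[-0.0005,0.0005,0],[0,0,0],[0,0,0],[0,0,0],[0,0,0]], rotation=[[0,0,0],[0,0,0],[0,0,0],[0,0,0],[0,0,0]], claw=[0,-0.05,-0.2,-0.5,-1])

```text
clock: 5.8
tcp_pos: [0.5025, -0.2695, 0.0151]
ee_rot: [0.433, 0.559, 0.433, -0.559]
wrist_force: [-0.3, -0.0, -1.8]
opening: 0.0341
```

Request:
carry_out(delta_pos=[[0,0,0],[0,0,0],[0,0,0],[0,0,0],[0,0,0]], rotation=[[0,0,0],[0,0,0],[0,0,0],[0,0,0],[0,0,0]], claw=[-1,-1,-1,-1,-1])

```text
clock: 6.3
tcp_pos: [0.5025, -0.2694, 0.0151]
ee_rot: [0.433, 0.559, 0.433, -0.559]
wrist_force: [-0.2, -0.6, -0.1]
opening: 0.034
```

Request:
carry_out(delta_pos=[[-0.01,0,0],[-0.03,0,0],[-0.04,0,0],[-0.04,0,0],[-0.03,0,0]], rotation=[[0,0,0],[0,0,0],[0,0,0],[0,0,0],[0,0,0]], claw=[-1,-1,-1,-1,-1])

```text
clock: 6.8
tcp_pos: [0.4976, -0.2662, 0.1648]
ee_rot: [-0.427, -0.557, -0.439, 0.561]
wrist_force: [0.2, -0.6, -3.8]
opening: 0.0341
```

```bash
python3 - <<'E'
from h import *
o,p,M=pose();print(p,o["wrist_force"],o["opening"])
plan(p,M,[(.562,.117,.15)],-2.,.04)
E
```

```text
[ 0.49758249 -0.26616487  0.16481388] [ 0.16824984 -0.58839635 -3.84665918] 0.034140956204535444
10 [0.0017, -0.0033, -0.0387] [-0.022, -0.001, 0.002]
9 [0.0017, -0.0025, -0.0388] [-0.022, -0.001, 0.002]
8 [0.0017, -0.0016, -0.0388] [-0.022, -0.001, 0.002]
7 [0.0016, -0.0008, -0.0388] [-0.022, -0.001, 0.002]
6 [0.0016, 0.0, -0.0388] [-0.022, -0.001, 0.002]
5 [0.0016, 0.0009, -0.0388] [-0.022, -0.001, 0.002]
4 [0.0016, 0.0017, -0.0388] [-0.022, -0.001, 0.002]
3 [0.0015, 0.0026, -0.0388] [-0.022, -0.001, 0.002]
2 [0.0015, 0.0034, -0.0387] [-0.022, -0.001, 0.002]
1 [0.0015, 0.0043, -0.0386] [-0.022, -0.001, 0.002]
```

Request:
carry_out(delta_pos=[[0,-0.003,-0.03],[0.001,-0.003,-0.038],[0.001,-0.002,-0.039],[0.001,-0.001,-0.039],[0.001,0,-0.039]], rotation=[[-0.022,0,0.002],[-0.022,0,0.002],[-0.022,0,0.002],[-0.022,0,0.002],[-0.022,0,0.002]], claw=[-1,-1,-1,-1,-1])

```text
clock: 7.3
tcp_pos: [0.5275, -0.0892, 0.1695]
ee_rot: [0.462, 0.538, 0.457, -0.537]
wrist_force: [1.2, 0.9, -2.6]
opening: 0.0346
```

Request:
carry_out(delta_pos=[[0.001,0,-0.039],[0.001,0.001,-0.039],[0.001,0.002,-0.035],[0.001,0.002,-0.025],[0,0,-0.012]], rotation=[[-0.022,0,0.002],[-0.022,0,0.002],[-0.022,0,0.002],[-0.022,0,0.002],[-0.01,0,0.002]], claw=[-1,-1,-1,-1,-1])

```text
clock: 7.8
tcp_pos: [0.5478, 0.072, 0.1653]
ee_rot: [0.492, 0.514, 0.485, -0.509]
wrist_force: [-0.6, -0.4, -2.8]
opening: 0.0342
```

Request:
carry_out(delta_pos=[[0,0,0],[0,0,0]], rotation=[[0,0,0],[0,0,0]], claw=[-1,-1])

```text
clock: 8.0
tcp_pos: [0.5467, 0.0728, 0.1653]
ee_rot: [0.492, 0.513, 0.486, -0.509]
wrist_force: [0.4, -0.5, -2.3]
opening: 0.0343
```

```bash
python3 - <<'E'
from h import *
np.set_printoptions(precision=4,suppress=True)
o,p,M=pose();print(p,o["wrist_force"],o["opening"])
plan(p,M,[(.562,.117,.08)],-2.,.03)
c=r.camera("wrist");save(c,"w2.png")
for q in r.pinpoint("cover_edge",c)[:2]: print("pin",q["confidence"],q["pixel"],ray(c,q["pixel"],.091))
G=np.array([.565,.202]);u=np.array([.0349,.9994]);n=np.array([-u[1],u[0]])
L=lambda a,b,z:np.r_[G+a*u+b*n,z]
print("proj edge, plate corners, rail rear",proj(c,[L(-.008,0,.091),L(.14,.055,.01),L(.14,-.055,.01),L(-.16,.055,.01),L(-.16,-.055,.01),L(-.15,.018,.052),L(-.15,-.018,.052)]))
E
```

```text
[0.5467 0.0728 0.1653] [ 0.3636 -0.524  -2.3224] 0.0342522207345183
3 [0.0284, 0.0041, -0.015] [-0.003, 0.001, -0.003]
2 [0.0284, 0.0043, -0.015] [-0.003, 0.001, -0.003]
1 [0.0284, 0.0044, -0.0149] [-0.003, 0.001, -0.003]
pin 0.88 [341.7, 15.7] [0.5635 0.1912 0.091 ]
proj edge, plate corners, rail rear [[ 344.1632    8.6613]
 [ 229.8188 -282.292 ]
 [ 442.3213 -283.1543]
 [ 260.4054  259.7857]
 [ 408.0143  257.8804]
 [ 309.608   268.0667]
 [ 365.4047  267.3383]]
```

View pics/w2.png

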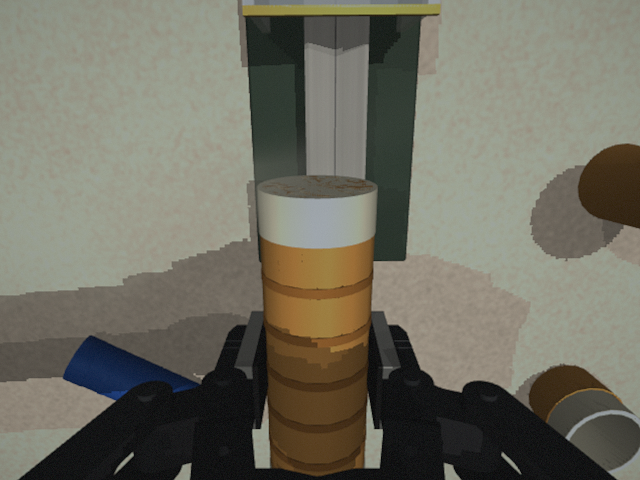

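Request:
carry_out(delta_pos=[[0.01,0.006,-0.02],[0.02,0.005,-0.016],[0.022,0.004,-0.012],[0.01,0.001,-0.004],[0,0,0]], rotation=[[-0.003,0.001,-0.003],[-0.003,0.001,-0.003],[-0.003,0.001,-0.003],[0,0,0],[0,0,0]], claw=[-1,-1,-1,-1,-1])

```text
clock: 8.6
tcp_pos: [0.5688, 0.1196, 0.1015]
ee_rot: [0.489, 0.513, 0.486, -0.511]
wrist_force: [-0.1, -0.7, -2.3]
opening: 0.0341
```

Request:
carry_out(delta_pos=[[0,0,0]], rotation=[[0,0,0]], claw=[-1])

```text
clock: 8.7
tcp_pos: [0.5689, 0.1189, 0.1015]
ee_rot: [0.489, 0.513, 0.486, -0.511]
wrist_force: [0.0, 0.7, -2.9]
opening: 0.0344
```

```bash
python3 - <<'E'
from h import *
o,p,M=pose();print(p,o["wrist_force"],o["opening"])
plan(p,M,[(.5617,.119,.055)],-2.,.02)
E
```

```text
[0.56888018 0.11886997 0.10147296] [ 0.04864403  0.65963331 -2.93266264] 0.03439833598135402
3 [0.0155, -0.0025, 0.0001] [-0.005, 0.0, -0.001]
2 [0.0155, -0.0024, 0.0001] [-0.005, 0.0, -0.001]
1 [0.0155, -0.0024, 0.0] [-0.005, 0.0, -0.001]
```

Request:
carry_out(delta_pos=[[0.01,-0.004,0],[0.014,-0.003,0],[0.012,-0.001,0],[0.005,0,0],[0,0,0]], rotation=[[-0.005,0,-0.001],[-0.005,0,-0.001],[-0.005,0,-0.001],[0,0,0],[0,0,0]], claw=[-1,-1,-1,-1,-1])

```text
clock: 9.2
tcp_pos: [0.5618, 0.1159, 0.0609]
ee_rot: [0.492, 0.511, 0.488, -0.508]
wrist_force: [1.1, -0.7, -2.5]
opening: 0.0343
```

Request:
carry_out(delta_pos=[[0,0,0]], rotation=[[0,0,0]], claw=[-1])

```text
clock: 9.3
tcp_pos: [0.5621, 0.1156, 0.0611]
ee_rot: [0.492, 0.511, 0.488, -0.508]
wrist_force: [0.7, 1.3, -3.0]
opening: 0.034
```

```bash
python3 - <<'E'
from h import *
o,p,M=pose();print(p,o["wrist_force"],o["wrist_torque"],o["opening"])
plan(p,M,[(.5617,.119,.051)],-2.,.02)
c=r.camera("wrist");save(c,"w3.png")
E
```

```text
[0.5620925  0.11556322 0.06112381] [ 0.69504718  1.26124452 -3.0129043 ] [-0.01734054 -0.05183396 -0.00243818] 0.03402248937133421
1 [0.0101, -0.0006, -0.0034] [-0.004, 0.001, -0.007]
```

View pics/w3.png

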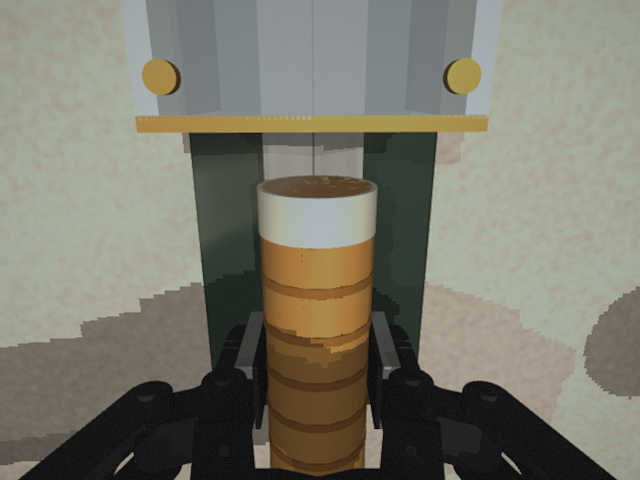

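```bash
python3 - <<'E'
from h import *
np.set_printoptions(precision=4,suppress=True)
o,p,M=pose();c=r.camera("wrist");f=c["frame"].astype(int)
u=np.array([.0349,.9994]);n=np.array([u[1],-u[0]])
for nm,px,z in(("apex",(313.5,150),.0366),("edge",(312,130),.091),("plateL+R",((191+435)/2,140),.01),("railL+R",((263+363)/2,150),.052),("tube",(317.5,190),.074),("tubetop",(318,195),.092)):
    X=ray(c,px,z);print(nm,X,"lateral from tcp",(X[:2]-p[:2])@n*1000,"along",(X[:2]-p[:2])@u*1000)
print(p)
E
```

```text
apex [0.5631 0.1806 0.0366] lateral from tcp -1.3650037906852002 along 64.99209944957288
edge [0.5632 0.1921 0.091 ] lateral from tcp -1.6300001097939147 along 76.39746486551395
plateL+R [0.5629 0.1819 0.01  ] lateral from tcp -1.5959906742798764 along 66.23959127862662
railL+R [0.563  0.1825 0.052 ] lateral from tcp -1.5161793929493244 along 66.79194681836634
tube [0.564  0.1728 0.074 ] lateral from tcp -0.16019119226138484 along 57.21242666421922
tubetop [0.5641 0.1753 0.092 ] lateral from tcp -0.16243206546429903 along 59.63212541972764
[0.5622 0.1156 0.0613]
```

Request:
carry_out(delta_pos=[[0.004,-0.002,-0.004],[0.004,-0.001,-0.002],[0,0,0]], rotation=[[-0.004,0,-0.006],[0,0,0],[0,0,0]], claw=[-1,-1,-1])

```text
clock: 9.7
tcp_pos: [0.5602, 0.1229, 0.0537]
ee_rot: [0.492, 0.509, 0.491, -0.508]
wrist_force: [0.2, 0.7, -2.5]
opening: 0.0345
```

```bash
python3 - <<'E'
from h import *
o,p,M=pose();print(p,o["wrist_force"],o["wrist_torque"])
y=p[1]+.0
plan(p,M,[(.5636+.0349*(p[1]-.2),p[1],.049)],-2.,.02)
E
```

```text
[0.56019432 0.1228524  0.05374899] [ 0.1698336   0.69605244 -2.54217527] [ 0.03806114  0.0185204  -0.0323141 ]
1 [0.0048, 0.0007, -0.0] [0.001, 0.0, -0.003]
```

Request:
carry_out(delta_pos=[[0.002,0.0006,0.001],[0.002,0,0]], rotation=[[0,0,-0.002],[0,0,0]], claw=[-1,-1])

```text
clock: 9.9
tcp_pos: [0.561, 0.1222, 0.0496]
ee_rot: [0.492, 0.509, 0.491, -0.508]
wrist_force: [0.2, 0.0, -2.5]
opening: 0.0343
```

Request:
carry_out(delta_pos=[[0.0005,0,0]], rotation=[[0,0,0]], claw=[-1])

```text
clock: 10.0
tcp_pos: [0.5612, 0.1222, 0.0493]
ee_rot: [0.492, 0.509, 0.491, -0.508]
wrist_force: [-1.3, 0.3, 1.4]
opening: 0.0344
```

Request:
carry_out(delta_pos=[[0,0,0],[0,0,0],[0,0,0],[0,0,0],[0,0,0]], rotation=[[0,0,0],[0,0,0],[0,0,0],[0,0,0],[0,0,0]], claw=[-0.2,-0.1,0,0.2,0.4])

```text
clock: 10.5
tcp_pos: [0.5627, 0.1218, 0.0505]
ee_rot: [0.492, 0.51, 0.49, -0.507]
wrist_force: [-0.6, 0.1, 0.6]
opening: 0.0597
```

Request:
carry_out(delta_pos=[[0,0,0],[0,0,0]], rotation=[[0,0,0],[0,0,0]], claw=[0.6,0.6])

```text
clock: 10.7
tcp_pos: [0.563, 0.1218, 0.0508]
ee_rot: [0.493, 0.51, 0.49, -0.507]
wrist_force: [0.8, 0.9, -0.5]
opening: 0.0686
```

```bash
python3 - <<'E'
from h import *
o,p,M=pose();print(p,o["wrist_force"])
c=r.camera("wrist");save(c,"w4.png")
plan(p,M,[(p[0],p[1],.16),(.557,.02,.16)],-2.,.04)
E
```

```text
[0.56301822 0.1217948  0.05078803] [ 0.76611883  0.90511541 -0.53171796]
3 [-0.0364, 0.0002, -0.0] [0.0, -0.0, -0.002]
2 [-0.0364, 0.0001, -0.0] [0.0, -0.0, -0.002]
1 [-0.0364, 0.0001, -0.0] [0.0, -0.0, -0.002]
3 [0.0, -0.0008, 0.034] [0.0, 0.0, 0.0]
2 [0.0, -0.0008, 0.034] [0.0, 0.0, 0.0]
1 [0.0, -0.0008, 0.034] [0.0, 0.0, 0.0]
```

View pics/w4.png

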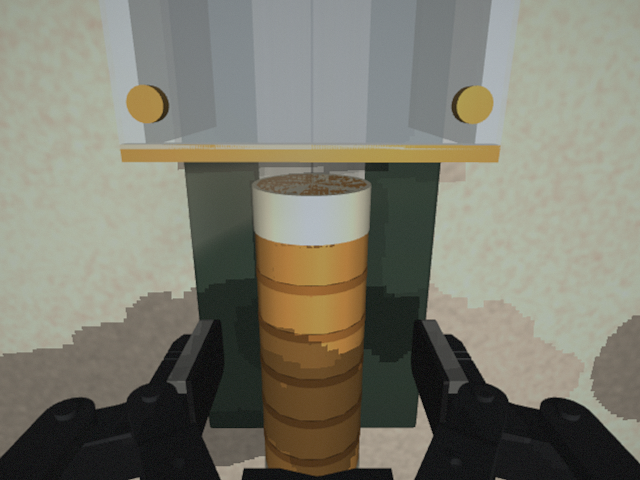

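Request:
carry_out(delta_pos=[[-0.015,0,0],[-0.03,0,0],[-0.035,0,0],[-0.03,0,0.005],[-0.005,0,0.025]], rotation=[[0,0,-0.002],[0,0,-0.002],[0,0,-0.002],[0,0,0],[0,0,0]], claw=[0.6,0.6,0.6,0.6,0.6])

```text
clock: 11.25
tcp_pos: [0.5604, 0.096, 0.1674]
ee_rot: [-0.491, -0.506, -0.495, 0.508]
wrist_force: [0.7, -0.9, 0.8]
opening: 0.0681
```

Request:
carry_out(delta_pos=[[0,0,0.03],[0,0,0.03],[0,0,0.015],[0,0,0],[0,0,0]], rotation=[[0,0,0],[0,0,0],[0,0,0],[0,0,0],[0,0,0]], claw=[-1,-1,-1,-1,-1])

```text
clock: 11.75
tcp_pos: [0.5592, 0.0167, 0.1699]
ee_rot: [0.492, 0.508, 0.494, -0.507]
wrist_force: [0.1, 0.4, -0.2]
opening: 0.0001
```

```bash
python3 - <<'E'
from h import *
np.set_printoptions(precision=4,suppress=True)
o,p,M=pose();print(p,o["wrist_force"],o["opening"])
plan(p,M,[(.5575,.03,.056)],-2.,.03)
c=r.camera("wrist");f=c["frame"].astype(int);save(c,"w5.png")
t=r.camera("top");save(t,"t5.png",(120,215,300,295),4)
G=np.array([.5636,.2]);u=np.array([.0349,.9994])
for m in r.cut_out("tube_center",t):
    col=t["frame"][m["pixels"]].mean(0)
    if col[0]>col[2]:
        ys,xs=np.where(m["pixels"]);X=np.array([ray(t,q,.07) for q in zip(xs,ys)])[:,:2]-G
        print(m["confidence"],m["box"],(X@u).min(),(X@u).max())
E
```

```text
[0.5592 0.0167 0.1699] [ 0.0704  0.3889 -0.2225] 0.00013096829238845
4 [0.0285, -0.0005, -0.0033] [0.001, -0.001, 0.0]
3 [0.0285, -0.0005, -0.0033] [0.001, -0.001, 0.0]
2 [0.0285, -0.0005, -0.0033] [0.001, -0.001, 0.0]
1 [0.0285, -0.0005, -0.0033] [0.001, -0.001, 0.0]
0.54 [205.7, 243.1, 214.2, 257.9] -0.03861211929371534 -0.016535487394434153
```

View pics/w5.png

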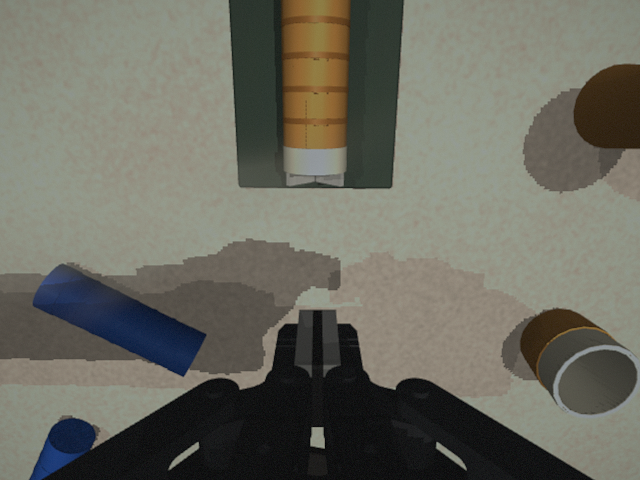

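Request:
carry_out(delta_pos=[[0.03,-0.001,-0.001],[0.035,-0.001,-0.001],[0.03,0,-0.001],[0.012,0,0],[0,0,0]], rotation=[[0,0,0],[0,0,0],[0,0,0],[0,0,0],[0,0,0]], claw=[-1,-1,-1,-1,-1])

```text
clock: 12.4
tcp_pos: [0.5602, 0.0294, 0.0602]
ee_rot: [0.495, 0.506, 0.497, -0.501]
wrist_force: [-0.5, 1.1, -0.2]
opening: -0.0001
```

Request:
carry_out(delta_pos=[[0,0,0]], rotation=[[0,0,0]], claw=[-1])

```text
clock: 12.5
tcp_pos: [0.5606, 0.03, 0.0606]
ee_rot: [0.496, 0.506, 0.497, -0.501]
wrist_force: [-0.0, -0.1, 0.5]
opening: -0.0002
```

```bash
python3 - <<'E'
from h import *
o,p,M=pose();print(p,o["wrist_force"],o["wrist_torque"])
plan(p,M,[(.5582,.044,.055)],-2.,.02)
E
```

```text
[0.5606445  0.03003147 0.06062491] [-0.0128707  -0.05469449  0.51877801] [-0.0467978  -0.06039131 -0.0112529 ]
1 [0.0057, -0.0027, -0.0139] [0.021, -0.007, -0.004]
```

Request:
carry_out(delta_pos=[[0.004,-0.003,-0.008],[0.003,-0.002,-0.005],[0,0,0]], rotation=[[0.015,-0.006,-0.003],[0.008,-0.003,0],[0,0,0]], claw=[-1,-1,-1])

```text
clock: 12.8
tcp_pos: [0.5579, 0.0451, 0.0564]
ee_rot: [0.492, 0.511, 0.488, -0.508]
wrist_force: [-1.2, 0.1, -0.3]
opening: -0.0
```

```bash
python3 - <<'E'
from h import *
o,p,M=pose();print(p,o["wrist_force"],o["wrist_torque"])
plan(p,M,[(.5584,.052,.055)],-2.,.02)
E
```

```text
[0.55792272 0.04513375 0.05637213] [-1.22631201  0.06678496 -0.3398464 ] [-0.00471295 -0.00340032 -0.02295095]
1 [0.0014, 0.0002, -0.0069] [-0.004, 0.001, -0.007]
```

Now gentle 2–3 mm steps toward contact.

Request:
carry_out(delta_pos=[[0.001,0,-0.003],[0,0,-0.003],[0,0,-0.002]], rotation=[[-0.004,0,-0.006],[0,0,0],[0,0,0]], claw=[-1,-1,-1])

```text
clock: 13.1
tcp_pos: [0.5587, 0.0528, 0.0564]
ee_rot: [-0.493, -0.508, -0.49, 0.509]
wrist_force: [-1.3, -1.0, -0.8]
opening: 0.0002
```

Request:
carry_out(delta_pos=[[0,0,-0.002],[0,0,-0.002],[0,0,-0.002]], rotation=[[0,0,0],[0,0,0],[0,0,0]], claw=[-1,-1,-1])

```text
clock: 13.4
tcp_pos: [0.5588, 0.0577, 0.0564]
ee_rot: [-0.492, -0.508, -0.489, 0.509]
wrist_force: [-0.6, -1.2, -0.2]
opening: 0.0
```

```bash
python3 - <<'E'
from h import *
o,p,M=pose();print(p,o["wrist_force"],o["wrist_torque"])
plan(p,M,[(.559,.072,.055)],-2.,.04)
E
```

```text
[0.55877102 0.05771665 0.05635477] [-0.63860267 -1.17868906 -0.2415593 ] [-0.30121925  0.06850608 -0.04828775]
1 [0.0013, -0.0003, -0.0143] [-0.001, 0.004, -0.002]
```

Request:
carry_out(delta_pos=[[0,0,-0.003],[0,0,-0.004],[0,0,-0.004],[0,0,-0.004],[0,0,-0.004]], rotation=[[0,0.002,-0.001],[0,0,0],[0,0,0],[0,0,0],[0,0,0]], claw=[-1,-1,-1,-1,-1])

```text
clock: 13.9
tcp_pos: [0.5595, 0.0773, 0.0563]
ee_rot: [-0.491, -0.509, -0.49, 0.51]
wrist_force: [-0.1, -1.2, -0.6]
opening: -0.0001
```

```bash
python3 - <<'E'
from h import *
o,p,M=pose();print(p,o["wrist_force"],o["wrist_torque"])
plan(p,M,[(.5636+.0349*(.112-.2),.112,.056)],-2.,.05)
E
```

```text
[0.55946812 0.07727587 0.05634409] [-0.05951474 -1.1668481  -0.56102656] [-0.30512405  0.03840148 -0.03703541]
1 [0.0003, -0.0002, -0.0347] [-0.002, 0.003, -0.001]
```

Request:
carry_out(delta_pos=[[0,0,-0.004],[0,0,-0.004],[0,0,-0.004],[0,0,-0.004],[0,0,-0.004]], rotation=[[-0.001,0.001,0],[0,0.001,0],[0,0,0],[0,0,0],[0,0,0]], claw=[-1,-1,-1,-1,-1])

```text
clock: 14.4
tcp_pos: [0.5603, 0.0995, 0.0563]
ee_rot: [0.491, 0.509, 0.491, -0.509]
wrist_force: [0.3, -1.5, -0.4]
opening: -0.0001
```

Request:
carry_out(delta_pos=[[0,0,-0.003],[0,0,-0.003],[0,0,-0.002],[0,0,-0.0015],[0,0,-0.0015]], rotation=[[0,0,0],[0,0,0],[0,0,0],[0,0,0],[0,0,0]], claw=[-1,-1,-1,-1,-1])

```text
clock: 14.9
tcp_pos: [0.5608, 0.1118, 0.0563]
ee_rot: [0.492, 0.509, 0.491, -0.508]
wrist_force: [-0.2, -1.6, 0.3]
opening: -0.0001
```

```bash
python3 - <<'E'
from h import *
np.set_printoptions(precision=4,suppress=True)
o,p,M=pose();print(p,o["wrist_force"],o["wrist_torque"])
plan(p,M,[(.5636+.0349*(.13-.2),.13,.056)],-2.,.05)
c=r.camera("top");s=r.camera("scene")
a=cv2.resize(c["frame"][215:290,105:265],None,fx=5,fy=5,interpolation=3)[:375]
b=cv2.resize(s["frame"][260:380,310:430],None,fx=3,fy=3,interpolation=3)
im=np.zeros((600,800,3),np.uint8);im[:300,:640]=cv2.resize(a,(640,300));im[240+60:,:300]=b[:300,:300]
cv2.imwrite("pics/c6.png",im[:,:,::-1])
E
```

```text
[0.5608 0.1118 0.0563] [-0.1554 -1.6051  0.2518] [-0.3164  0.0291  0.0074]
1 [0.0003, -0.0002, -0.0182] [-0.0, 0.0, -0.001]
```

View pics/c6.png

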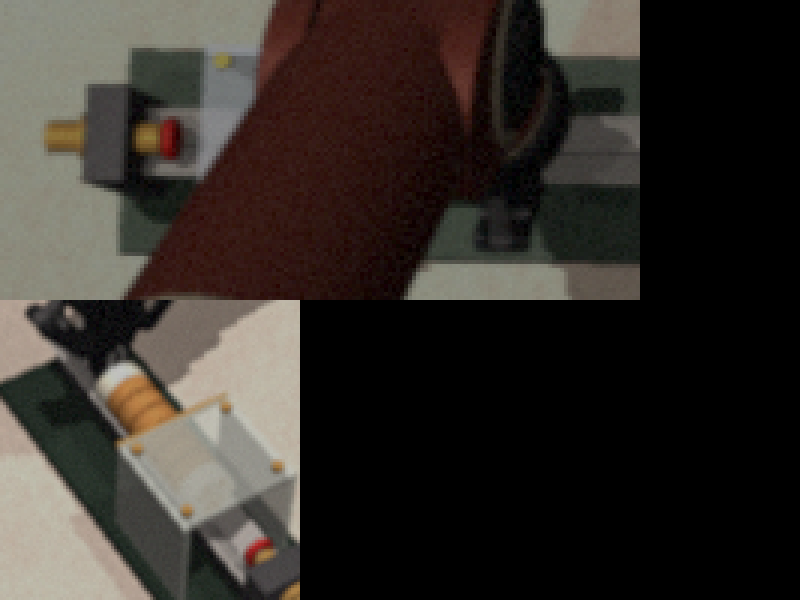

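Request:
carry_out(delta_pos=[[0,0,-0.002],[0,0,-0.002],[0,0,-0.002],[0,0,-0.002],[0,0,-0.002]], rotation=[[0,0,0],[0,0,0],[0,0,0],[0,0,0],[0,0,0]], claw=[-1,-1,-1,-1,-1])

```text
clock: 15.5
tcp_pos: [0.5611, 0.1221, 0.0563]
ee_rot: [0.491, 0.509, 0.491, -0.509]
wrist_force: [-0.3, -2.2, -0.5]
opening: -0.0002
```

Request:
carry_out(delta_pos=[[0,0,-0.0015],[0,0,-0.001],[0,0,-0.001],[0,0,-0.001],[0,0,-0.001]], rotation=[[0,0,0],[0,0,0],[0,0,0],[0,0,0],[0,0,0]], claw=[-1,-1,-1,-1,-1])

```text
clock: 16.0
tcp_pos: [0.5613, 0.1282, 0.0563]
ee_rot: [0.491, 0.509, 0.491, -0.509]
wrist_force: [0.5, -2.4, 0.1]
opening: -0.0003
```

Request:
carry_out(delta_pos=[[0,0,-0.001],[0,0,-0.001],[0,0,-0.001],[0,0,-0.001],[0,0,-0.001]], rotation=[[0,0,0],[0,0,0],[0,0,0],[0,0,0],[0,0,0]], claw=[-1,-1,-1,-1,-1])

```text
clock: 16.5
tcp_pos: [0.5616, 0.1335, 0.0564]
ee_rot: [0.491, 0.509, 0.49, -0.509]
wrist_force: [-0.0, -0.0, -0.7]
opening: 0.0001
```

```bash
python3 - <<'E'
from h import *
o,p,M=pose();print(p,o["wrist_force"],o["wrist_torque"])
plan(p,M,[(.5636+.0349*(.14-.2),.14,.056)],-2.,.05)
E
```

```text
[0.56155327 0.1334924  0.05635592] [-0.04373891 -0.0041132  -0.72490385] [-0.3072038  -0.05070951 -0.00522074]
1 [0.0004, -0.0003, -0.0065] [-0.001, 0.001, -0.001]
```

Request:
carry_out(delta_pos=[[0,0,-0.001],[0,0,-0.001],[0,0,-0.001]], rotation=[[0,0,0],[0,0,0],[0,0,0]], claw=[-1,-1,-1])

```text
clock: 16.8
tcp_pos: [0.5617, 0.1367, 0.0563]
ee_rot: [0.491, 0.509, 0.49, -0.509]
wrist_force: [0.2, -0.5, 0.2]
opening: 0.0001
```

Request:
carry_out(delta_pos=[[0,0,-0.001],[0,0,-0.001]], rotation=[[0,0,0],[0,0,0]], claw=[-1,-1])

```text
clock: 17.0
tcp_pos: [0.5618, 0.1389, 0.0564]
ee_rot: [0.491, 0.509, 0.49, -0.509]
wrist_force: [-0.7, -1.9, -0.2]
opening: -0.0005
```

Request:
carry_out(delta_pos=[[0,0,-0.001],[0,0,-0.001]], rotation=[[0,0,0],[0,0,0]], claw=[-1,-1])

```text
clock: 17.2
tcp_pos: [0.5618, 0.1411, 0.0563]
ee_rot: [0.491, 0.509, 0.49, -0.509]
wrist_force: [0.3, -1.6, -0.0]
opening: -0.0001
```

```bash
python3 - <<'E'
from h import *
o,p,M=pose();print(p,o["wrist_force"],o["wrist_torque"])
E
```

```text
[0.56181375 0.14111453 0.05633704] [ 0.26928259 -1.57424717 -0.04469292] [-3.55294481e-01 -2.31106344e-04  3.36531484e-02]
```

Request:
carry_out(delta_pos=[[0,0,-0.001],[0,0,-0.001]], rotation=[[0,0,0],[0,0,0]], claw=[-1,-1])

```text
clock: 17.4
tcp_pos: [0.5619, 0.1433, 0.0563]
ee_rot: [0.491, 0.509, 0.49, -0.509]
wrist_force: [0.5, -1.4, -0.7]
opening: -0.0002
```

Request:
carry_out(delta_pos=[[0,0,-0.001],[0,0,-0.001]], rotation=[[0,0,0],[0,0,0]], claw=[-1,-1])

```text
clock: 17.6
tcp_pos: [0.562, 0.1455, 0.0563]
ee_rot: [0.491, 0.509, 0.49, -0.509]
wrist_force: [-0.2, -0.6, 0.3]
opening: -0.0
```

```bash
python3 - <<'E'
from h import *
o,p,M=pose();print(p,o["wrist_force"],o["wrist_torque"])
E
```

```text
[0.56199872 0.14545819 0.05634776] [-0.19487332 -0.64676652  0.30714016] [-0.29032017 -0.00987254 -0.03242867]
```

Request:
carry_out(delta_pos=[[0,0,-0.001],[0,0,-0.001]], rotation=[[0,0,0],[0,0,0]], claw=[-1,-1])

```text
clock: 17.8
tcp_pos: [0.5621, 0.1476, 0.0564]
ee_rot: [0.491, 0.509, 0.49, -0.509]
wrist_force: [0.5, -0.6, 0.5]
opening: -0.0002
```

Request:
carry_out(delta_pos=[[0,0,-0.001],[0,0,-0.001]], rotation=[[0,0,0],[0,0,0]], claw=[-1,-1])

```text
clock: 18.0
tcp_pos: [0.5621, 0.1498, 0.0564]
ee_rot: [0.491, 0.509, 0.49, -0.509]
wrist_force: [-0.0, -2.0, -0.5]
opening: 0.0001
```

```bash
python3 - <<'E'
from h import *
o,p,M=pose();print(p,o["wrist_force"],o["wrist_torque"])
E
```

```text
[0.56214163 0.14977946 0.05635195] [-0.04907565 -2.04049298 -0.47265496] [-0.28295607  0.00337235 -0.0112009 ]
```

```bash
python3 - <<'E'
from h import *
np.set_printoptions(precision=4,suppress=True)
for n,box in(("top",(235,265,120,180)),("scene",(320,370,380,430))):
    c=r.camera(n);f=c["frame"].astype(int);a,b,l,rr=box
    m=np.zeros(f.shape[:2],bool);s=f[a:b,l:rr];m[a:b,l:rr]=(s[:,:,0]>70)&(s[:,:,1]<35)&(s[:,:,2]<45)
    ys,xs=np.where(m);print(n,len(xs),xs.min(),xs.max(),ys.min(),ys.max(),xs.mean(),ys.mean())
    if n=="top":print(ray(c,(xs.max()+.5,ys.mean()),.07))
    if n=="top":t=c
    else: sc=c
g=cv2.imread("pics/top.png")[:,:,::-1].astype(int);s=g[235:265,120:180];ys,xs=np.where((s[:,:,0]>70)&(s[:,:,1]<35)&(s[:,:,2]<45));print("initial top",len(xs),xs.min()+120,xs.max()+120,xs.mean()+120)
a=cv2.resize(t["frame"][230:270,110:190],None,fx=8,fy=8,interpolation=3)
b=cv2.resize(sc["frame"][285:375,340:430],None,fx=3,fy=3,interpolation=3)
im=np.zeros((590,640,3),np.uint8);im[:320]=a;im[320:,:270]=b
cv2.imwrite("pics/c7.png",im[:,:,::-1])
E
```

```text
top 1 146 146 236 236 146.0 236.0
[0.5943 0.297  0.07  ]
scene 11 392 400 341 347 395.09090909090907 343.45454545454544
initial top 23 145 147 146.17391304347825
```

View pics/c7.png

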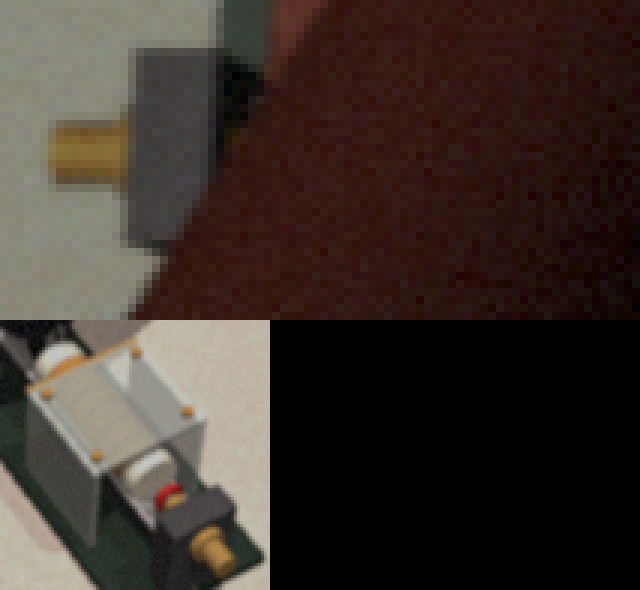

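Request:
carry_out(delta_pos=[[0,0,-0.001],[0,0,-0.001],[0,0,-0.001]], rotation=[[0,0,0],[0,0,0],[0,0,0]], claw=[-1,-1,-1])

```text
clock: 18.4
tcp_pos: [0.5623, 0.153, 0.0563]
ee_rot: [0.491, 0.509, 0.49, -0.509]
wrist_force: [-0.6, -2.6, 0.4]
opening: 0.0003
```

Request:
carry_out(delta_pos=[[0,0,-0.001],[0,0,-0.001]], rotation=[[0,0,0],[0,0,0]], claw=[-1,-1])

```text
clock: 18.6
tcp_pos: [0.5623, 0.1551, 0.0564]
ee_rot: [0.491, 0.509, 0.49, -0.509]
wrist_force: [0.3, -1.1, -0.6]
opening: -0.0001
```

```bash
python3 - <<'E'
from h import *
o,p,M=pose();print(p,o["wrist_force"],o["wrist_torque"])
E
```

```text
[0.5623466  0.15511252 0.05636658] [ 0.33330873 -1.10694352 -0.63395106] [-0.30631068 -0.01950817 -0.00540587]
```

Request:
carry_out(delta_pos=[[0,0,-0.001],[0,0,-0.001]], rotation=[[0,0,0],[0,0,0]], claw=[-1,-1])

```text
clock: 18.8
tcp_pos: [0.5624, 0.1572, 0.0564]
ee_rot: [0.491, 0.509, 0.49, -0.509]
wrist_force: [-0.1, -1.2, 0.6]
opening: -0.0004
```

Request:
carry_out(delta_pos=[[0,0,-0.001]], rotation=[[0,0,0]], claw=[-1])

```text
clock: 18.9
tcp_pos: [0.5625, 0.1583, 0.0563]
ee_rot: [0.491, 0.509, 0.49, -0.509]
wrist_force: [-0.0, -1.2, 0.3]
opening: -0.0004
```

Request:
carry_out(delta_pos=[[0,0,-0.001]], rotation=[[0,0,0]], claw=[-1])

```text
clock: 19.0
tcp_pos: [0.5625, 0.1594, 0.0563]
ee_rot: [0.491, 0.509, 0.49, -0.509]
wrist_force: [0.6, -1.3, -0.3]
opening: 0.0001
```

```bash
python3 - <<'E'
from h import *
o,p,M=pose();print(p,o["wrist_force"],o["wrist_torque"])
E
```

```text
[0.56248676 0.15943892 0.05634373] [ 0.55914305 -1.29873504 -0.27796599] [-0.3004762   0.05281197 -0.07383672]
```

Request:
carry_out(delta_pos=[[0,0,-0.001],[0,0,-0.001]], rotation=[[0,0,0],[0,0,0]], claw=[-1,-1])

```text
clock: 19.2
tcp_pos: [0.5626, 0.1616, 0.0564]
ee_rot: [0.491, 0.509, 0.49, -0.509]
wrist_force: [0.1, -2.3, -0.4]
opening: 0.0003
```

Request:
carry_out(delta_pos=[[0,0,-0.001]], rotation=[[0,0,0]], claw=[-1])

```text
clock: 19.3
tcp_pos: [0.5626, 0.1627, 0.0564]
ee_rot: [0.491, 0.509, 0.49, -0.509]
wrist_force: [-0.8, -2.0, -0.9]
opening: -0.0003
```

Request:
carry_out(delta_pos=[[0,0,-0.001]], rotation=[[0,0,0]], claw=[-1])

```text
clock: 19.4
tcp_pos: [0.5626, 0.1636, 0.0563]
ee_rot: [0.491, 0.509, 0.49, -0.509]
wrist_force: [-0.6, -1.5, 0.4]
opening: 0.0002
```

```bash
python3 - <<'E'
from h import *
o,p,M=pose();print(p,o["wrist_force"],o["wrist_torque"])
E
```

```text
[0.56263652 0.16363064 0.05634791] [-0.60945875 -1.49091409  0.38785102] [-0.39094805  0.00984615 -0.01055252]
```

Request:
carry_out(delta_pos=[[0,0,-0.001]], rotation=[[0,0,0]], claw=[-1])

```text
clock: 19.5
tcp_pos: [0.5627, 0.1645, 0.0564]
ee_rot: [-0.491, -0.509, -0.49, 0.509]
wrist_force: [-0.3, -1.4, 0.1]
opening: 0.0002
```

Request:
carry_out(delta_pos=[[0,0,-0.001]], rotation=[[0,0,0]], claw=[-1])

```text
clock: 19.6
tcp_pos: [0.5627, 0.1654, 0.0564]
ee_rot: [-0.492, -0.509, -0.49, 0.509]
wrist_force: [0.2, -1.7, -0.2]
opening: 0.0
```

Request:
carry_out(delta_pos=[[0,0,-0.001]], rotation=[[0,0,0]], claw=[-1])

```text
clock: 19.7
tcp_pos: [0.5627, 0.1664, 0.0563]
ee_rot: [-0.492, -0.509, -0.49, 0.509]
wrist_force: [0.5, -2.3, 1.0]
opening: -0.0
```

Request:
carry_out(delta_pos=[[0,0,-0.001]], rotation=[[0,0,0]], claw=[-1])

```text
clock: 19.8
tcp_pos: [0.5628, 0.1673, 0.0563]
ee_rot: [-0.492, -0.509, -0.49, 0.509]
wrist_force: [-0.5, -1.3, 0.3]
opening: -0.0
```

```bash
python3 - <<'E'
from h import *
o,p,M=pose();print(p,o["wrist_force"],o["wrist_torque"])
E
```

```text
[0.56276172 0.16730618 0.05634175] [-0.4738286  -1.32988325  0.27874877] [-0.43933703  0.0023654   0.03164306]
```

Request:
carry_out(delta_pos=[[0,0,-0.001]], rotation=[[0,0,0]], claw=[-1])

```text
clock: 19.9
tcp_pos: [0.5628, 0.1683, 0.0564]
ee_rot: [-0.492, -0.509, -0.49, 0.509]
wrist_force: [-0.6, -2.2, 0.0]
opening: -0.0001
```

Request:
carry_out(delta_pos=[[0,0,-0.001]], rotation=[[0,0,0]], claw=[-1])

```text
clock: 20.0
tcp_pos: [0.5628, 0.1687, 0.0564]
ee_rot: [-0.492, -0.509, -0.49, 0.51]
wrist_force: [-0.3, -3.7, 0.3]
opening: -0.0002
```

```bash
python3 - <<'E'
from h import *
o,p,M=pose();print(p,o["wrist_force"],o["wrist_torque"])
E
```

```text
[0.56284686 0.1687307  0.05638146] [-0.25957464 -3.70123548  0.30184375] [-0.82401672  0.05113104 -0.04031893]
```

Request:
carry_out(delta_pos=[[0,0,-0.001]], rotation=[[0,0,0]], claw=[-1])

```text
clock: 20.1
tcp_pos: [0.5628, 0.1687, 0.0564]
ee_rot: [-0.492, -0.508, -0.489, 0.51]
wrist_force: [-0.2, -3.5, 0.6]
opening: -0.0001
```

```bash
python3 - <<'E'
from h import *
o,p,M=pose();print(p,o["wrist_force"],o["wrist_torque"])
E
```

```text
[0.56280702 0.16869963 0.05637285] [-0.19307029 -3.48763456  0.570054  ] [-0.90820069  0.07970695  0.0552776 ]
```

Request:
carry_out(delta_pos=[[0,0,-0.0015],[0,0,-0.0019]], rotation=[[0,0,0],[0,0,0]], claw=[-1,-1])

```text
clock: 20.3
tcp_pos: [0.5628, 0.1689, 0.0564]
ee_rot: [-0.492, -0.508, -0.488, 0.512]
wrist_force: [-1.0, -6.1, 1.2]
opening: 0.0003
```

```bash
python3 - <<'E'
from h import *
o,p,M=pose();print(p,o["wrist_force"],o["wrist_torque"])
E
```

```text
[0.56276904 0.1688594  0.05641206] [-0.95715195 -6.14241766  1.18053708] [-1.27267109  0.14510215  0.02417791]
```

Request:
carry_out(delta_pos=[[0,0,-0.0023],[0,0,-0.0024]], rotation=[[0,0,0],[0,0,0]], claw=[-1,-1])

```text
clock: 20.5
tcp_pos: [0.5628, 0.1688, 0.0565]
ee_rot: [-0.493, -0.507, -0.486, 0.514]
wrist_force: [-1.1, -6.1, 1.5]
opening: 0.0002
```

```bash
python3 - <<'E'
from h import *
o,p,M=pose();print(p,o["wrist_force"],o["wrist_torque"])
plan(p,M,[p],-2.)
E
```

```text
[0.5627535  0.16877538 0.0564845 ] [-1.07861862 -6.13819716  1.52730757] [-1.32348881  0.15223062  0.03065282]
1 [0.0, 0.0, 0.0] [-0.008, 0.015, 0.001]
```

Request:
carry_out(delta_pos=[[0,0,-0.0025],[0,0,-0.0025]], rotation=[[0,0.004,0],[0,0.004,0]], claw=[-1,-1])

```text
clock: 20.7
tcp_pos: [0.5627, 0.1689, 0.0565]
ee_rot: [-0.491, -0.508, -0.486, 0.515]
wrist_force: [-0.6, -5.6, 0.9]
opening: -0.0
```

```bash
python3 - <<'E'
from h import *
o,p,M=pose();print(p,o["wrist_force"],o["wrist_torque"])
plan(p,M,[p],-2.)
E
```

```text
[0.56268802 0.16888254 0.05645755] [-0.57783893 -5.64118075  0.92180705] [-1.30409901  0.02900321  0.05912223]
1 [0.0, 0.0, 0.0] [-0.011, 0.013, 0.002]
```

Request:
carry_out(delta_pos=[[0,0,-0.003],[0,0,-0.0033]], rotation=[[-0.003,0.004,0],[-0.003,0.004,0]], claw=[-1,-1])

```text
clock: 20.9
tcp_pos: [0.5627, 0.1689, 0.0565]
ee_rot: [-0.491, -0.507, -0.486, 0.515]
wrist_force: [-1.1, -7.3, 1.4]
opening: -0.0
```

```bash
python3 - <<'E'
from h import *
o,p,M=pose();print(p,o["wrist_force"],o["wrist_torque"])
plan(p,M,[p],-2.)
E
```

```text
[0.56272176 0.16891864 0.05646647] [-1.05713482 -7.33096633  1.43993913] [-1.52772415  0.19300773  0.04496587]
1 [0.0, 0.0, 0.0] [-0.009, 0.013, 0.003]
```

Request:
carry_out(delta_pos=[[0,0,-0.0038],[0,0,-0.0039],[0,0,-0.0039],[0,0,-0.0039]], rotation=[[-0.002,0.004,0],[-0.002,0.004,0],[-0.002,0.004,0],[-0.002,0.004,0]], claw=[-1,-1,-1,-1])

```text
clock: 21.3
tcp_pos: [0.5626, 0.1689, 0.0565]
ee_rot: [-0.491, -0.506, -0.486, 0.517]
wrist_force: [-1.5, -8.9, 2.6]
opening: 0.0003
```

```bash
python3 - <<'E'
from h import *
o,p,M=pose();print(p,o["wrist_force"],o["wrist_torque"])
plan(p,M,[p],-2.)
E
```

```text
[0.56263729 0.16892286 0.05648704] [-1.4573592  -8.86602822  2.58631507] [-1.67607822  0.17037109  0.04732854]
1 [0.0, 0.0, 0.0] [-0.011, 0.016, 0.006]
```

Request:
carry_out(delta_pos=[[0,0,-0.0039],[0,0,-0.0039],[0,0,-0.0039],[0,0,-0.0039],[0,0,-0.0039]], rotation=[[-0.002,0.004,0],[-0.002,0.004,0],[-0.002,0.004,0],[-0.002,0.004,0],[-0.002,0.004,0]], claw=[-1,-1,-1,-1,-1])

```text
clock: 21.8
tcp_pos: [0.5625, 0.1689, 0.0565]
ee_rot: [-0.49, -0.505, -0.485, 0.52]
wrist_force: [-1.3, -8.3, 0.9]
opening: 0.0004
```

Request:
carry_out(delta_pos=[[0,0,-0.0039],[0,0,-0.0039],[0,0,-0.0039]], rotation=[[-0.002,0.004,0],[-0.002,0.004,0],[-0.002,0.004,0]], claw=[-1,-1,-1])

```text
clock: 22.1
tcp_pos: [0.5625, 0.1688, 0.0565]
ee_rot: [-0.49, -0.504, -0.484, 0.521]
wrist_force: [-1.4, -8.4, 2.0]
opening: 0.0
```

```bash
python3 - <<'E'
from h import *
o,p,M=pose();print(p,o["wrist_force"],o["wrist_torque"])
plan(p,M,[p],-2.)
E
```

```text
[0.56247272 0.16882044 0.05654899] [-1.4436572  -8.42015413  2.02775803] [-1.66802247  0.17856936 -0.007101  ]
1 [0.0, 0.0, 0.0] [-0.016, 0.023, 0.012]
```

Held at about 8.3 N for roughly a second. Now I'll back off gently, then go up.

Request:
carry_out(delta_pos=[[0,0,0.003],[0,0,0.012],[0,0,0.025],[-0.005,0,0.03],[-0.02,0,0.025]], rotation=[[0,0,0],[0,0,0],[0,0,0],[0,0,0],[0,0,0]], claw=[-1,-1,-1,-1,-1])

```text
clock: 22.6
tcp_pos: [0.5566, 0.0831, 0.0808]
ee_rot: [-0.489, -0.502, -0.492, 0.516]
wrist_force: [0.3, 0.6, -0.5]
opening: -0.0002
```

Request:
carry_out(delta_pos=[[-0.035,0,0.035],[-0.035,0,0.04],[-0.03,0,0.045],[0,0,0.045],[0,0,0.045]], rotation=[[0,0,0],[0,0,0],[0,0,0],[0,0,0],[0,0,0]], claw=[-1,-1,-1,-1,-1])

```text
clock: 23.1
tcp_pos: [0.5551, -0.1202, 0.1862]
ee_rot: [-0.493, -0.504, -0.496, 0.507]
wrist_force: [1.0, 0.2, -0.3]
opening: -0.0002
```

Request:
carry_out(delta_pos=[[0,0,0.03],[0,0,0.01],[0,0,0],[0,0,0],[0,0,0]], rotation=[[0,0,0],[0,0,0],[0,0,0],[0,0,0],[0,0,0]], claw=[-1,-1,-1,-1,-1])

```text
clock: 23.6
tcp_pos: [0.5545, -0.1641, 0.1877]
ee_rot: [0.493, 0.507, 0.494, -0.506]
wrist_force: [-0.3, 0.4, 0.3]
opening: -0.0
```

```bash
python3 - <<'E'
from h import *
o,p,M=pose();print(o["clock"],p,o["wrist_force"],abs(o["joint_velocities"]).max())
t=r.camera("top");sc=r.camera("scene")
a=cv2.resize(t["frame"][215:290,105:285],None,fx=4,fy=4,interpolation=3)
b=cv2.resize(sc["frame"][285:375,340:430],None,fx=3.3,fy=3.3,interpolation=3)
d=cv2.resize(t["frame"],(400,300))
im=np.zeros((600,720,3),np.uint8);im[:300]=a;im[300:597,:297]=b;im[300:,300:700]=d
cv2.imwrite("pics/c8.png",im[:,:,::-1])
for q in r.pinpoint("cup_a",t)[:2]+r.pinpoint("vase",sc)[:1]:print(q)
E
```

```text
23.6 [ 0.5545314  -0.16405757  0.1876716 ] [-0.30032464  0.42652543  0.31048883] 0.02310591154035023
{'pixel': [340.6, 165.3], 'confidence': 0.94}
{'pixel': [400.0, 171.4], 'confidence': 0.64}
{'pixel': [257.0, 336.1], 'confidence': 0.82}
```

View pics/c8.png

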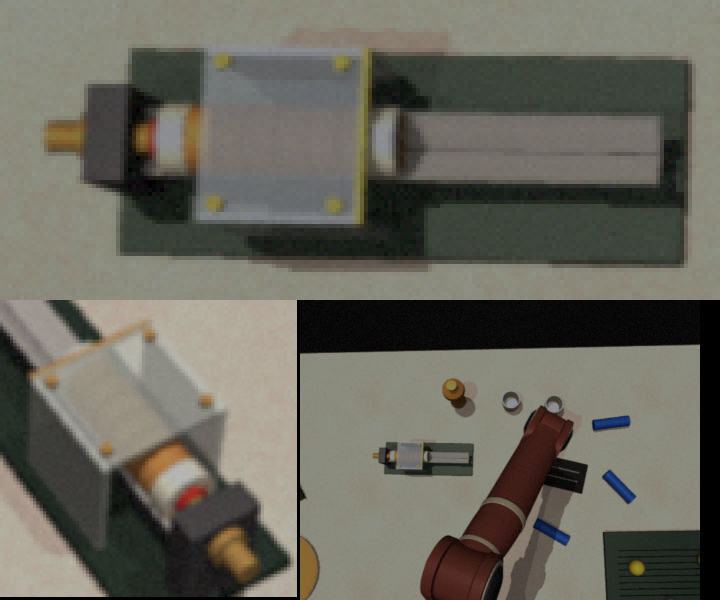

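The tube lies under the cover against the pressed-in red plunger (red at about (152,137) in the upper crop). The cups and vase are at the same pixels as at the start, to within about 5 px.

```bash
python3 -c "
from cell import r
print(r.sign_off())"
```

```text
the job is handed in; nothing more can be done
None
```

I lifted the bamboo tube off its foam rest, laid it in the open part of the groove and let go. I then pushed it by its rear end under the cover until it hit a firm stop. I seated it with a push of about 8 N (readings 8.3 to 8.9 N) held for roughly 1 s, then backed the arm off. The job was handed in at about 24 s on the clock.

**Home position:** The sliding force was about 1.5 N. It rose slightly over the last 5 to 6 mm as the plunger spring was compressed, then stopped hard at TCP y ≈ 0.169 m. I stepped the push force up gradually before the final hold. That gave a few light pushes of 4 to 7 N at the stop first, and single force readings are noisy by about 1 N.

**Final picture:** It shows the tube under the cover against the pressed-in plunger, with the arm clear. The plunger depth was judged by feel and from the picture, as it is not reported as a number.

**Cups and vase:** They were found again at their starting pixels within about 5 px, the same size as the networks' scatter. The arm never came near them.

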